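# Let ferrules out of the lever hopper and ease its lid shut

## Robot

A 6-joint arm with a two-finger parallel gripper is mounted at the origin on the work surface. World frame = base frame: x ahead of the robot, y to its left, z up, the work surface at z = 0. Lengths are in mm, angles in rad, forces in N, time in s.
With the tool pointing down it reaches from about 425 to 925 mm from the base axis. Payload 12.5 kg.
Tool frame: the origin (TCP) lies at the very end of the fingers, on their centre line; the grasp point (between the pads) lies r.grip_point_offset behind it (r.grip_point_offset is the distance from the TCP to the grasp point, in mm); z points along the fingers, y is the line along which they close (so a half turn about z gives the same grasp; the last joint's range is limited). The gripper opens to 85 mm and grips with 20 to 120 N. Pads are 22 mm wide; open, the fingers measure 114 mm over their backs; the gripper's body (76 mm by 85 mm) begins 54 mm behind the grasp point. The pads swing forward as they close: fully open they stand 13 mm farther back than shut.
Start: joints at [1.126, 0.491, 1.559, -0, 1.092, -0.106], TCP at [207.705, 589.494, 231.327] pointing down, gripper open.
Joint ranges: [-3.1, 3.1], [-0.84, 2.19], [0.05, 2.79], [-1.13, 4.28], [0.06, 2.93], [-2.69, 2.69]. Speed limits (rad/s): [2.22, 2.22, 2.79, 3.14, 3.14, 3.14].

## Interface

Orientations are given as a 3x3 rotation matrix whose columns are the frame's x, y, z axes.
In Python, from station import r gives the robot as it stands.
- The arm moves only by the tool jog_arm, never from a script. Its argument "commands" is a list of rows, each an object of numbers: "x", "y", "z": the shift along the world's x, y, z as a fraction of full scale; "wx", "wy", "wz": the turn, a rotation vector about the world's x, y, z as a fraction of full scale. A call has 1 to 5 rows; each row is the pose to reach, as a shift and turn from the pose commanded when the call began; what a row does not reach only later rows make up. Full scale, the value 1, is 150 mm for a shift and 60 degrees for a turn. A row lasts 1/10 s, in which the tool goes at most 50 mm and 8.59 degrees, less where a joint would pass 70% of its speed; a pose out of reach is approached as far as the arm can. A call with a number of a shift or a turn outside -1 to 1 is refused whole. A call with a gripper value outside its range is refused whole. "claw" is the gripper's target within -1 to 1 (fully open at 1, half-way at 0, shut at -1), set as the call begins (left out, the last holds). The fingers move at their own pace and stop on an object; "grip_force" is the grip in N (left out, the last holds). Time passes only in rows, so rows that repeat a pose let the fingers close. It gives the time, the measured TCP pose, the force, the opening and the grip force at its end, in the units of the state.
- r.observe(): the state, without advancing time (a new reading comes with each control period).
- r.get_image(name): name is "scene" or "side" or "wrist"; returns the picture (400x640x3 uint8, red, green, blue); there is no depth.
- r.calibration(name): a dict with "fx", "fy", "cx", "cy" (pixels), "xyz" and "orientation" of the camera in the world. Camera axes: x right, y up, looking along -z (the intrinsics and any distortion apply to the point x, -y, -z); pixel columns grow to the right and rows downward; lengths in mm; the calibration is good to about 2 mm. A picture is of the moment at which its call begins: read the wrist's pose just before it. calibration takes no time and is no camera call; for the wrist camera it gives the pose at the moment of the call.
- r.sign_off(): hands the job in; it is judged then, once.
Trained networks look in the newest picture that a camera, given by its name, has taken for a name from the list of things; names that differ only in an ending like _2 or _b are one class to them, and where a whole thing is asked for, a point or a joint stands for the part that bears it (a point fixed in the world has none). Each returns a list of dicts, best first, with "conf" (0 to 1); they miss things now and then, are a little off and sometimes report something else, mostly with a low value. They report only what shows in the picture. A call takes as long as a camera call.
- r.recognise(camera, thing): "bbox" ([left, top, right, bottom] in pixels, round what is visible of it).
The state is a dict: "time": time; "q": joint angles; "joint_vel": joint speeds; "joint_torque": joint torques, N m; "tool_pos": TCP position; "orientation": TCP orientation; "contact_force": force on the tool from outside, world axes, zero at the start; "wrist_torque": the same for the moment, N m; "finger_gap": finger opening in mm; "grip_force": force on a finger pad.
Only numpy, scipy, OpenCV 4.12 (cv2) and the standard library are available. Lean on these libraries where they do the work, as an engineer would, in place of code of your own. Each camera call takes 0.05 s, during which the arm holds its last target. There are 200 camera calls.

## Task

Run the three crimp ferrules out of the bench hopper into the blue bin at its mouth: press the rubber pad of the lever down with the fingertips so that the linked lid lifts off the mouth, and keep it down until all three have rolled into the bin. Then let the lever come back up slowly under your fingers, so that the lid comes down gently and shuts without slamming, and take the hand away. Only press the pad: do not grip the lever, pull at the lid or touch the ferrules, and leave the other things on the bench where they are.

Things in the scene. Friction and masses are not known exactly. Their poses are not given: they have to be found in the camera images.
- hopper: Grey sheet-metal bench hopper, fixed: channel 62 mm wide, open on top, floor sloping 14 degrees down to the mouth. Origin on the bench; x points the way parts roll (from pad to bin), z up. Mouth lip at x=120 mm, 100 mm high; back wall at x=-115 mm, 232 mm high. Lever pivot at x=-7 mm, y=0, 234 mm high. Nothing on it is higher than 295 mm, wherever the lever stands.
- pad: Black rubber pad on the lever's rear end, to be pressed: 50 (x) by 70 (y) mm. Origin: centre of its upper face, z out of it. Swings at 180 mm radius about the pivot. Lid shut: 285 mm high at hopper x=-179 mm, leaning 0.29 rad towards the mouth; fully down 198 mm high, 4 mm farther back: pressing straight down is enough. A spring holds it up: about 4 N to start, 6 to 7 N fully down; let go, it flies up.
- yoke: Steel part of the lever: two flat arms outside the channel, joined at the rear by a cross bar and a 54 x 74 x 4 mm plate under the rubber pad. Origin on the pivot, between the arms; axes parallel to the hopper's when the lid is shut. Its front ends lift the lid through two short links. Not to be gripped.
- lid (a joint): Angle of the lid, rad: 0 shut on the mouth, grows as the lever is pressed, about 1.1 with the pad fully down. No catch: lid and lever always move together, the lid turning about 2.2 times as far, and when released both return by spring and weight. Ferrules get out from about 0.4 on.
- lid_panel: The lid: plain metal plate 97 mm long, 70 mm wide over the slanted mouth of the hopper, a black rubber strip along its lower edge. Origin on its hinge line at the top of the mouth (hopper x=74 mm, 186 mm high), x down along the lid, z out of its upper face.
- bin: Open blue plastic bin clipped to the hopper's base below the mouth: 172 mm (x) by 124 mm (y), 3 mm walls 88 mm high (70 mm at the far end), 4 mm floor. Origin at the centre of its underside, 6 mm above the bench, axes as the hopper's.
- ferrule_a: A crimp ferrule: plain bright metal sleeve 36 mm in diameter and 56 mm long, 0.14 kg. Origin at its centre, y along its axis. Starts lying across the hopper's sloping channel, next to the lid.
- ferrule_b: A crimp ferrule: plain bright metal sleeve 36 mm in diameter and 56 mm long, 0.14 kg. Origin at its centre, y along its axis. Starts lying across the hopper's sloping channel, in the middle.
- ferrule_c: A crimp ferrule: plain bright metal sleeve 36 mm in diameter and 56 mm long, 0.14 kg. Origin at its centre, y along its axis. Starts lying across the hopper's sloping channel, rearmost.
- spare_ferrule: A fourth ferrule of the same kind that stands on end on the bench beside the lever. Origin at the centre of its underside. Not part of the job.
- elbow: Bent steel hose fitting standing on its hexagon, 80 mm high. Origin under the hexagon. Not part of the job.
- spanner: Steel open-ended spanner 190 mm long lying beside the hopper. Not part of the job.
- stock_bin: Loose blue bin 160 x 110 x 75 mm full of steel fittings, on the bench beside the hopper. Origin at the centre of its underside. Not part of the job.

How it is judged (in metres and radians):
On the way:
1. all three ferrules lie in the bin while the pad is still held down by the fingers and the lid stands open (x of ferrule_a in the frame of bin between -0.083 and 0.083 m and y of ferrule_a in the frame of bin between -0.06 and 0.06 m and z of ferrule_a in the frame of bin between 0 and 0.07 m and x of ferrule_b in the frame of bin between -0.083 and 0.083 m and y of ferrule_b in the frame of bin between -0.06 and 0.06 m and z of ferrule_b in the frame of bin between 0 and 0.07 m and x of ferrule_c in the frame of bin between -0.083 and 0.083 m and y of ferrule_c in the frame of bin between -0.06 and 0.06 m and z of ferrule_c in the frame of bin between 0 and 0.07 m and value of joint lid above 0.3 rad and contact force between the fingers and pad above 0.3 N), for 0.2 s.
At the end, for the whole second after the job is handed in: All three ferrules lie at rest inside the blue bin and the lid is shut (joint under 0.03 rad) and still (x of ferrule_a in the frame of bin between -0.083 and 0.083 m and y of ferrule_a in the frame of bin between -0.06 and 0.06 m and z of ferrule_a in the frame of bin between 0 and 0.07 m and x of ferrule_b in the frame of bin between -0.083 and 0.083 m and y of ferrule_b in the frame of bin between -0.06 and 0.06 m and z of ferrule_b in the frame of bin between 0 and 0.07 m and x of ferrule_c in the frame of bin between -0.083 and 0.083 m and y of ferrule_c in the frame of bin between -0.06 and 0.06 m and z of ferrule_c in the frame of bin between 0 and 0.07 m and value of joint lid below 0.03 rad and velocity of joint lid below 0.05 rad/s and linear speed of each of ferrule_a, ferrule_b, ferrule_c below 0.03 m/s); the robot touches nothing.
It fails at once if the lid slams: it comes down faster than 2.5 rad/s through the last 0.3 rad before it shuts (value of joint lid below 0.3 rad and velocity of joint lid below -2.5 rad/s).
It fails at once if the lid is pulled or pushed by hand (over 1 N) (contact force between any of the fingers, the arm and lid_panel above 1 N).
It fails at once if the lever is gripped or pushed by its steel parts instead of pressed on its pad (over 3 N) (contact force between the fingers and yoke above 3 N).
It fails at once if a ferrule is touched by the robot (over 1 N) (contact force between any of the fingers, the arm and ferrule_a above 1 N or contact force between any of the fingers, the arm and ferrule_b above 1 N or contact force between any of the fingers, the arm and ferrule_c above 1 N).
It fails at once if another thing on the bench is moved by more than 15 mm (distance of any of spare_ferrule, elbow, spanner, stock_bin from where it was at the start of the episode above 0.015 m).
It also fails if it takes over 38 s, if anything falls off the work surface, if the arm or the gripper's body presses on something with over 40 N, if the wrist force passes 120 N, or if a joint passes its speed limit or range.

## Working session

There is one attempt and no reset: what is moved stays moved. The work goes in short steps, Python scripts to look and compute and a tool call to move; the robot and the scene stay as the last step left them, time stands still between calls to the robot, and variables do not carry over. Pictures are saved under pics/ and viewed, at most 10 in all, crops included, and the job is handed in when it is done.

Besides the shell and the picture viewer there is one more tool, called after "Call:" as name([rows], argument=value, ...), one row to a line, values as JSON. jog_arm: Moves the arm, as the interface text tells. Shift numbers are shares of 150 mm and turn numbers shares of 60 degrees, none past 1 either way. Its arguments: {"type":"object","properties":{"commands":{"type":"array"},"claw":{"type":"number"},"grip_force":{"type":"number"}},"required":["commands"]}

```bash
mkdir -p pics; python3 - <<'E'
from station import r
import cv2,numpy as np
s=r.observe();print(s['time'],s['tool_pos'],s['orientation'],s['contact_force'],r.grip_point_offset)
ims=[]
for c in ["scene","side"]:
    im=r.get_image(c);cv2.imwrite(f"pics/{c}0.png",im[:,:,::-1])
    k=r.calibration(c);print(c,{a:np.round(b,4).tolist() for a,b in k.items()})
    for t in ["pad","hopper","bin","lid_panel","yoke","spare_ferrule","stock_bin"]:
        print(t,[(np.round(d['bbox']).tolist(),round(d['conf'],2)) for d in r.recognise(c,t)[:3]])
print(r.observe()['time'])
E
```

```text
0.0 [207.59594418 589.26054523 230.73044888] [[-9.43132582e-01  3.32416413e-01 -5.11788835e-04]
 [ 3.32416775e-01  9.43132051e-01 -1.01085341e-03]
 [ 1.46660189e-04 -1.12349598e-03 -9.99999358e-01]] [ 1.1496148  -0.29091488 -0.67777228] 18.700000000000003
scene {'fx': 362.4104, 'fy': 362.4104, 'cx': 316.5317, 'cy': 201.2147, 'xyz': [805.5569, 408.2044, 719.9531], 'orientation': [[-0.8469, -0.4139, 0.3338], [0.5316, -0.6737, 0.5133], [0.0125, 0.6122, 0.7906]]}
pad [([274.0, 96.0, 319.0, 124.0], 0.55)]
hopper [([275.0, 94.0, 475.0, 393.0], 0.7)]
bin [([351.0, 256.0, 474.0, 388.0], 0.67)]
lid_panel [([363.0, 230.0, 403.0, 288.0], 0.85)]
yoke [([361.0, 232.0, 403.0, 291.0], 0.64), ([274.0, 107.0, 417.0, 271.0], 0.6)]
spare_ferrule []
stock_bin [([226.0, 269.0, 326.0, 374.0], 0.74)]
side {'fx': 364.943, 'fy': 364.943, 'cx': 320.5598, 'cy': 194.2598, 'xyz': [185.9694, 471.0803, 865.9166], 'orientation': [[-0.7318, 0.535, -0.4222], [-0.6813, -0.5571, 0.4748], [0.0189, 0.6351, 0.7722]]}
pad [([352.0, 130.0, 384.0, 154.0], 0.82)]
hopper [([204.0, 128.0, 388.0, 354.0], 0.64), ([294.0, 212.0, 317.0, 233.0], 0.18)]
bin [([206.0, 245.0, 303.0, 346.0], 0.7)]
lid_panel [([267.0, 223.0, 299.0, 271.0], 0.62)]
yoke [([261.0, 137.0, 380.0, 254.0], 0.6)]
spare_ferrule [([382.0, 225.0, 396.0, 251.0], 0.7)]
stock_bin [([212.0, 184.0, 280.0, 252.0], 0.65)]
0.8
```

View pics/scene0.png

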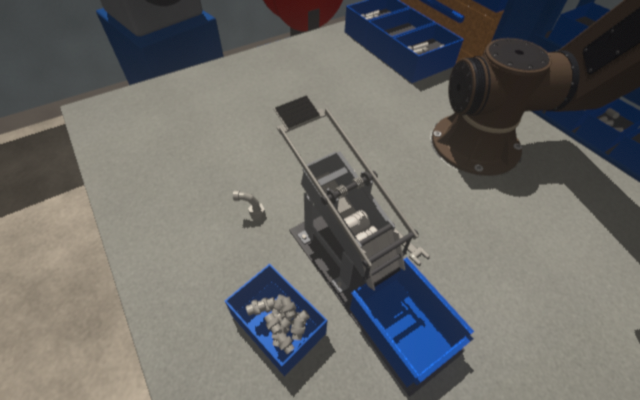

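View pics/side0.png

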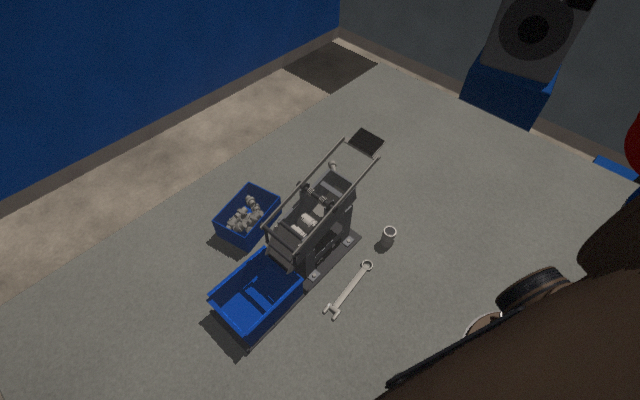

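The pictures show the pad at about scene (298,111) and side (367,142). The bin is at scene (410,320) and side (255,297). The elbow, stock bin, spanner and spare ferrule are all clear of the pad.

```bash
cat > h.py <<'E'
import numpy as np, cv2
from station import r
def proj(c,P):
    k=r.calibration(c);R=np.array(k['orientation']);p=(np.atleast_2d(P)-k['xyz'])@R
    return np.c_[k['cx']+k['fx']*p[:,0]/-p[:,2],k['cy']+k['fy']*p[:,1]/p[:,2]]
def ray(c,uv):
    k=r.calibration(c);d=np.array([(uv[0]-k['cx'])/k['fx'],-(uv[1]-k['cy'])/k['fy'],-1])
    return np.array(k['xyz']),np.array(k['orientation'])@d
def onz(c,uv,z):
    o,d=ray(c,uv);return o+d*(z-o[2])/d[2]
def H(p,P):
    c,s=np.cos(p[2]),np.sin(p[2]);P=np.atleast_2d(np.array(P,float))
    return P@np.array([[c,s,0],[-s,c,0],[0,0,1]])+[p[0],p[1],0]
t=.29
PAD=[[-179+a*np.cos(t),b,285-a*np.sin(t)] for a,b in[(-25,-35),(-25,35),(25,35),(25,-35)]]
E
python3 - <<'E'
from h import *
from scipy.optimize import least_squares as L
for n,a,b in [("pad",(298,111),(367,142))]:
    A,B=onz("scene",a,285),onz("side",b,285);print(n,A,B)
print("bin far rim",onz("scene",(471,331),76),onz("scene",(418,381),76),onz("side",(209,295),76),onz("side",(247,346),76))
b0=(onz("scene",(471,331),76)+onz("scene",(418,381),76)+onz("side",(209,295),76)+onz("side",(247,346),76))/4
pc=(onz("scene",(298,111),285)+onz("side",(367,142),285))/2
d=b0-pc;yaw=np.arctan2(d[1],d[0]);p=[pc[0]+179*np.cos(yaw),pc[1]+179*np.sin(yaw),yaw]
print(p,np.hypot(*d[:2]))
for c in["scene","side"]:
    im=cv2.imread(f"pics/{c}0.png")
    S=4;im=cv2.resize(im,None,fx=S,fy=S)
    for Q in [PAD,[[120,-31,100],[120,31,100]],[[74,-35,186],[74,35,186]],[[-115,-31,232],[-115,31,232]]]:
        cv2.polylines(im,[(S*proj(c,H(p,Q))+2).astype(np.int32)],True,(0,0,255),1)
    u=proj(c,H(p,[0,0,180]))[0]*S; x,y=map(int,u)
    cv2.imwrite(f"pics/{c}f.png",im[max(0,y-450):y+300,max(0,x-400):x+400][:, :][:600] if 0 else cv2.resize(im[max(0,y-560):y+440,max(0,x-500):x+500],(600,600)))
E
```

```text
pad [537.6069442  -73.97013271 285.        ] [533.09715401 -77.71646242 285.        ]
bin far rim [455.158618  379.0622264  76.       ] [589.70127271 390.34736708  76.        ] [598.76184695 377.61133091  76.        ] [449.6587866  390.66594493  76.        ]
[np.float64(530.6743574506093), np.float64(103.09557244838899), np.float64(1.5969316576023092)] 460.422252923019
```

```bash
cd pics; python3 -c "
import cv2,numpy as np
cv2.imwrite('both.png',cv2.resize(np.hstack([cv2.imread('scenef.png'),cv2.imread('sidef.png')]),(800,400)))"
```

```text
(no output)
```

View pics/both.png

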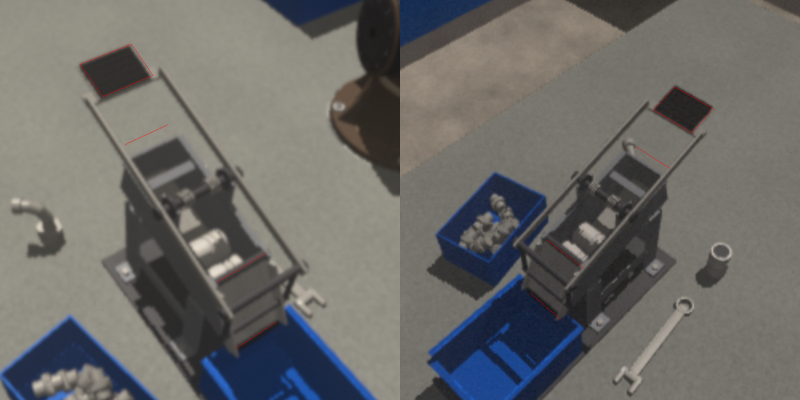

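The overlay fits well: pad centre is near (535,-76,285) and hopper x runs along world +y (yaw 1.597). I'll go up, close the fingers and move over high.

Call:
jog_arm([
  {"z": 0.33},
  {"z": 0.67},
  {"z": 1},
  {"z": 1, "x": 0.2, "y": -0.25},
  {"z": 1, "x": 0.4, "y": -0.5},
], claw=-1)

```text
invalid input
```

Call:
jog_arm([
  {"x": 0.2, "y": -0.25},
  {"x": 0.4, "y": -0.5},
  {"x": 0.6, "y": -0.75},
  {"x": 0.8, "y": -1},
  {"x": 0.8, "y": -1},
])

```text
invalid input
```

Call:
jog_arm([
  {"x": 0.2, "y": -0.25},
  {"x": 0.4, "y": -0.5},
  {"x": 0.6, "y": -0.75},
  {"x": 0.7, "y": -1},
  {"x": 0.7, "y": -1},
])

```text
invalid input
```

Call:
jog_arm([
  {"x": 0.1, "y": -0.25},
  {"x": 0.2, "y": -0.5},
  {"x": 0.28, "y": -0.75},
  {"x": 0.28, "y": -1},
  {"x": 0.28, "y": -1},
])

```text
invalid input
```

Call:
jog_arm([
  {"x": 0, "y": 0, "z": 0.33, "wx": 0, "wy": 0, "wz": 0},
  {"x": 0, "y": 0, "z": 0.67, "wx": 0, "wy": 0, "wz": 0},
  {"x": 0, "y": 0, "z": 1, "wx": 0, "wy": 0, "wz": 0},
  {"x": 0.2, "y": -0.25, "z": 1, "wx": 0, "wy": 0, "wz": 0},
  {"x": 0.4, "y": -0.5, "z": 1, "wx": 0, "wy": 0, "wz": 0},
], claw=-1)

```text
time: 1.3
tool_pos: [267.8, 514.1, 382.6]
orientation: [[-0.944, 0.33, 0.002], [0.33, 0.944, 0.002], [-0.001, 0.003, -1.0]]
contact_force: [1.1, 0.8, -0.2]
finger_gap: 12.7
grip_force: 0.0
```

Call:
jog_arm([
  {"x": 0.2, "y": -0.25, "z": 0, "wx": 0, "wy": 0, "wz": 0},
  {"x": 0.4, "y": -0.5, "z": 0, "wx": 0, "wy": 0, "wz": 0},
  {"x": 0.6, "y": -0.75, "z": 0, "wx": 0, "wy": 0, "wz": 0},
  {"x": 0.8, "y": -1, "z": 0, "wx": 0, "wy": 0, "wz": 0},
  {"x": 0.8, "y": -1, "z": 0, "wx": 0, "wy": 0, "wz": 0},
])

```text
time: 1.8
tool_pos: [390.4, 360.9, 381.5]
orientation: [[-0.942, 0.337, 0.001], [0.337, 0.942, -0.001], [-0.001, -0.0, -1.0]]
contact_force: [-0.9, -0.5, -0.3]
finger_gap: -0.0
grip_force: 0.0
```

Call:
jog_arm([
  {"x": 0.2, "y": -0.25, "z": 0, "wx": 0, "wy": 0, "wz": 0},
  {"x": 0.4, "y": -0.5, "z": 0, "wx": 0, "wy": 0, "wz": 0},
  {"x": 0.6, "y": -0.75, "z": 0, "wx": 0, "wy": 0, "wz": 0},
  {"x": 0.7, "y": -1, "z": 0, "wx": 0, "wy": 0, "wz": 0},
  {"x": 0.7, "y": -1, "z": 0, "wx": 0, "wy": 0, "wz": 0},
])

```text
time: 2.3
tool_pos: [494.1, 211.5, 381.0]
orientation: [[-0.942, 0.336, -0.0], [0.336, 0.942, -0.001], [-0.0, -0.001, -1.0]]
contact_force: [0.3, -0.3, -0.8]
finger_gap: 0.1
grip_force: 0.0
```

Call:
jog_arm([
  {"x": 0.1, "y": -0.25, "z": 0, "wx": 0, "wy": 0, "wz": 0},
  {"x": 0.2, "y": -0.5, "z": 0, "wx": 0, "wy": 0, "wz": 0},
  {"x": 0.28, "y": -0.75, "z": 0, "wx": 0, "wy": 0, "wz": 0},
  {"x": 0.28, "y": -1, "z": 0, "wx": 0, "wy": 0, "wz": 0},
  {"x": 0.28, "y": -1, "z": 0, "wx": 0, "wy": 0, "wz": 0},
])

```text
time: 2.8
tool_pos: [534.8, 62.3, 381.2]
orientation: [[-0.942, 0.335, -0.0], [0.335, 0.942, -0.0], [0.0, -0.0, -1.0]]
contact_force: [0.3, 1.0, -0.5]
finger_gap: -0.0
grip_force: 0.0
```

Call:
jog_arm([
  {"x": 0, "y": -0.25, "z": 0, "wx": 0, "wy": 0, "wz": 0},
  {"x": 0, "y": -0.5, "z": 0, "wx": 0, "wy": 0, "wz": 0},
  {"x": 0, "y": -0.75, "z": 0, "wx": 0, "wy": 0, "wz": 0},
  {"x": 0, "y": -0.94, "z": -0.1, "wx": 0, "wy": 0, "wz": 0},
  {"x": 0, "y": -0.94, "z": -0.3, "wx": 0, "wy": 0, "wz": 0},
])

```text
time: 3.3
tool_pos: [535.5, -78.0, 337.4]
orientation: [[-0.943, 0.334, 0.004], [0.334, 0.943, -0.001], [-0.004, 0.0, -1.0]]
contact_force: [0.9, 0.6, -0.2]
finger_gap: -0.3
grip_force: 0.0
```

```bash
python3 - <<'E'
from h import *
s=r.observe();print(s['tool_pos'],s['time'])
w=[cv2.resize(r.get_image(c)[:,:,::-1],None,fx=f,fy=f) for c,f in(("scene",2),("side",2))]
a=w[0][100:500,450:850];b=w[1][100:500,450:850]
cv2.imwrite("pics/c1.png",np.hstack([a,b]))
E
```

```text
[535.52984024 -77.95012321 337.39916897] 3.3
```

View pics/c1.png

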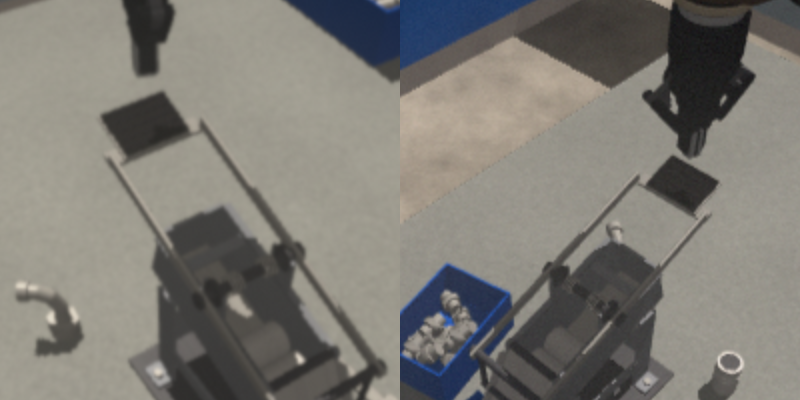

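The fingertips stand centred about 50 mm over the pad. Next I press straight down.

Call:
jog_arm([
  {"x": 0, "y": 0, "z": -0.1, "wx": 0, "wy": 0, "wz": 0},
  {"x": 0, "y": 0, "z": -0.2, "wx": 0, "wy": 0, "wz": 0},
  {"x": 0, "y": 0, "z": -0.3, "wx": 0, "wy": 0, "wz": 0},
  {"x": 0, "y": -0.01, "z": -0.36, "wx": 0, "wy": 0, "wz": 0},
  {"x": 0, "y": -0.01, "z": -0.4, "wx": 0, "wy": 0, "wz": 0},
])

```text
time: 3.9
tool_pos: [535.3, -77.3, 277.0]
orientation: [[-0.944, 0.331, 0.001], [0.331, 0.944, -0.0], [-0.001, 0.0, -1.0]]
contact_force: [-0.5, -1.3, 3.2]
finger_gap: -0.1
grip_force: 1.3
```

Call:
jog_arm([
  {"x": 0, "y": 0, "z": -0.08, "wx": 0, "wy": 0, "wz": 0},
  {"x": 0, "y": -0.01, "z": -0.16, "wx": 0, "wy": 0, "wz": 0},
  {"x": 0, "y": -0.02, "z": -0.24, "wx": 0, "wy": 0, "wz": 0},
  {"x": 0, "y": -0.02, "z": -0.3, "wx": 0, "wy": 0, "wz": 0},
  {"x": 0, "y": -0.02, "z": -0.3, "wx": 0, "wy": 0, "wz": 0},
])

```text
time: 4.4
tool_pos: [534.7, -80.9, 230.3]
orientation: [[-0.943, 0.332, -0.001], [0.332, 0.943, 0.001], [0.001, 0.0, -1.0]]
contact_force: [2.3, 0.9, 5.5]
finger_gap: 0.4
grip_force: 2.8
```

Call:
jog_arm([
  {"x": 0, "y": 0, "z": -0.06, "wx": 0, "wy": 0, "wz": 0},
  {"x": 0, "y": 0, "z": -0.11, "wx": 0, "wy": 0, "wz": 0},
  {"x": 0, "y": 0, "z": -0.16, "wx": 0, "wy": 0, "wz": 0},
  {"x": 0, "y": 0, "z": -0.16, "wx": 0, "wy": 0, "wz": 0},
  {"x": 0, "y": 0, "z": -0.16, "wx": 0, "wy": 0, "wz": 0},
])

```text
time: 4.9
tool_pos: [534.6, -80.9, 207.7]
orientation: [[-0.943, 0.332, -0.0], [0.332, 0.943, 0.0], [0.001, 0.0, -1.0]]
contact_force: [-1.0, 1.0, 6.3]
finger_gap: -0.1
grip_force: 3.1
```

Call:
jog_arm([
  {"x": 0, "y": 0, "z": 0, "wx": 0, "wy": 0, "wz": 0},
  {"x": 0, "y": 0, "z": 0, "wx": 0, "wy": 0, "wz": 0},
  {"x": 0, "y": 0, "z": 0, "wx": 0, "wy": 0, "wz": 0},
  {"x": 0, "y": 0, "z": 0, "wx": 0, "wy": 0, "wz": 0},
  {"x": 0, "y": 0, "z": 0, "wx": 0, "wy": 0, "wz": 0},
])

```text
time: 5.4
tool_pos: [534.5, -81.0, 207.9]
orientation: [[-0.943, 0.332, -0.0], [0.332, 0.943, 0.0], [0.0, 0.0, -1.0]]
contact_force: [-0.4, 0.7, 7.0]
finger_gap: -0.2
grip_force: 3.1
```

```bash
python3 - <<'E'
from h import *
w=[cv2.resize(r.get_image(c)[:,:,::-1],None,fx=2,fy=2) for c in("scene","side")]
cv2.imwrite("pics/c2.png",np.hstack([w[0][220:780,570:970],w[1][220:780,370:770]]))
for c in("scene","side"):print([(np.round(d['bbox']).tolist(),round(d['conf'],2)) for d in r.recognise(c,"ferrule_a")])
E
```

```text
[([410.0, 337.0, 442.0, 372.0], 0.96), ([365.0, 284.0, 401.0, 314.0], 0.93), ([378.0, 298.0, 408.0, 329.0], 0.72)]
[([255.0, 279.0, 282.0, 304.0], 0.93), ([229.0, 305.0, 250.0, 334.0], 0.7), ([263.0, 271.0, 292.0, 292.0], 0.68)]
```

View pics/c2.png

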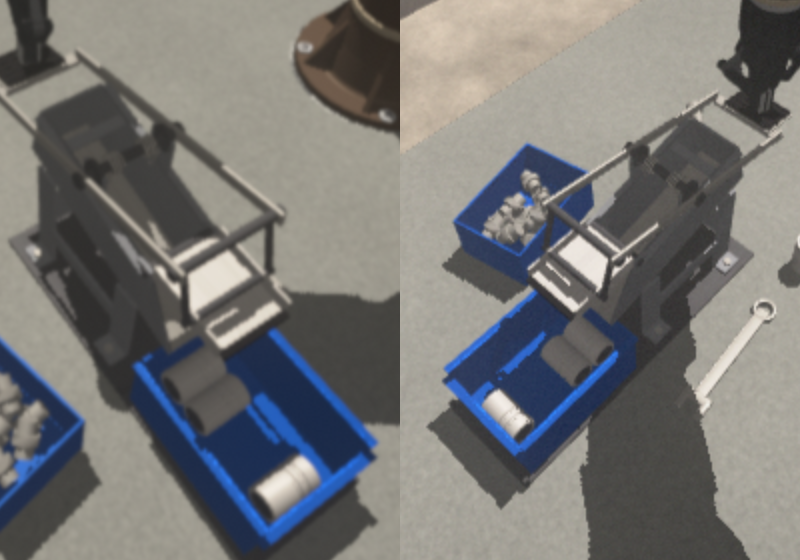

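All three ferrules lie in the bin, with the lid open and the fingers on the pad. I'll hold briefly, then come up slowly.

Call:
jog_arm([
  {"x": 0, "y": 0, "z": 0, "wx": 0, "wy": 0, "wz": 0},
  {"x": 0, "y": 0, "z": 0, "wx": 0, "wy": 0, "wz": 0},
  {"x": 0, "y": 0, "z": 0, "wx": 0, "wy": 0, "wz": 0},
  {"x": 0, "y": 0, "z": 0.03, "wx": 0, "wy": 0, "wz": 0},
  {"x": 0, "y": 0, "z": 0.07, "wx": 0, "wy": 0, "wz": 0},
])

```text
time: 6.1
tool_pos: [534.7, -81.6, 218.5]
orientation: [[-0.943, 0.332, -0.0], [0.332, 0.943, -0.001], [-0.0, -0.001, -1.0]]
contact_force: [-0.4, -3.5, 6.2]
finger_gap: -0.2
grip_force: 2.9
```

Call:
jog_arm([
  {"x": 0, "y": 0, "z": 0.04, "wx": 0, "wy": 0, "wz": 0},
  {"x": 0, "y": 0, "z": 0.08, "wx": 0, "wy": 0, "wz": 0},
  {"x": 0, "y": 0, "z": 0.12, "wx": 0, "wy": 0, "wz": 0},
  {"x": 0, "y": 0, "z": 0.16, "wx": 0, "wy": 0, "wz": 0},
  {"x": 0, "y": 0, "z": 0.2, "wx": 0, "wy": 0, "wz": 0},
])

```text
time: 6.6
tool_pos: [534.7, -81.1, 248.6]
orientation: [[-0.943, 0.332, 0.0], [0.332, 0.943, -0.0], [-0.0, -0.0, -1.0]]
contact_force: [0.2, 0.5, 4.5]
finger_gap: 0.1
grip_force: 2.3
```

Call:
jog_arm([
  {"x": 0, "y": 0, "z": 0.03, "wx": 0, "wy": 0, "wz": 0},
  {"x": 0, "y": 0, "z": 0.06, "wx": 0, "wy": 0, "wz": 0},
  {"x": 0, "y": 0.01, "z": 0.09, "wx": 0, "wy": 0, "wz": 0},
  {"x": 0, "y": 0.01, "z": 0.12, "wx": 0, "wy": 0, "wz": 0},
  {"x": 0, "y": 0.01, "z": 0.15, "wx": 0, "wy": 0, "wz": 0},
])

```text
time: 7.1
tool_pos: [534.6, -79.1, 270.5]
orientation: [[-0.943, 0.332, -0.0], [0.332, 0.943, 0.001], [0.001, 0.001, -1.0]]
contact_force: [0.6, 3.5, 2.8]
finger_gap: -0.1
grip_force: 2.0
```

Call:
jog_arm([
  {"x": 0, "y": 0, "z": 0.02, "wx": 0, "wy": 0, "wz": 0},
  {"x": 0, "y": 0, "z": 0.04, "wx": 0, "wy": 0, "wz": 0},
  {"x": 0, "y": 0.01, "z": 0.06, "wx": 0, "wy": 0, "wz": 0},
  {"x": 0, "y": 0.01, "z": 0.08, "wx": 0, "wy": 0, "wz": 0},
  {"x": 0, "y": 0.02, "z": 0.1, "wx": 0, "wy": 0, "wz": 0},
])

```text
time: 7.6
tool_pos: [534.7, -76.7, 285.5]
orientation: [[-0.943, 0.332, -0.0], [0.332, 0.943, -0.0], [0.0, -0.0, -1.0]]
contact_force: [-1.8, -1.3, 3.7]
finger_gap: 0.1
grip_force: 1.7
```

Call:
jog_arm([
  {"x": 0, "y": 0, "z": 0.015, "wx": 0, "wy": 0, "wz": 0},
  {"x": 0, "y": 0, "z": 0.03, "wx": 0, "wy": 0, "wz": 0},
  {"x": 0, "y": 0, "z": 0.045, "wx": 0, "wy": 0, "wz": 0},
  {"x": 0, "y": 0, "z": 0.06, "wx": 0, "wy": 0, "wz": 0},
  {"x": 0, "y": 0, "z": 0.08, "wx": 0, "wy": 0, "wz": 0},
])

```text
time: 8.1
tool_pos: [534.6, -76.5, 297.3]
orientation: [[-0.943, 0.332, -0.0], [0.332, 0.943, 0.0], [0.0, 0.0, -1.0]]
contact_force: [-0.3, -0.2, 0.4]
finger_gap: 0.2
grip_force: 0.0
```

Call:
jog_arm([
  {"x": 0, "y": 0, "z": 0.1, "wx": 0, "wy": 0, "wz": 0},
  {"x": 0, "y": 0, "z": 0.3, "wx": 0, "wy": 0, "wz": 0},
  {"x": 0, "y": 0, "z": 0.5, "wx": 0, "wy": 0, "wz": 0},
  {"x": 0, "y": 0, "z": 0.6, "wx": 0, "wy": 0, "wz": 0},
  {"x": 0, "y": 0, "z": 0.6, "wx": 0, "wy": 0, "wz": 0},
])

```text
time: 8.6
tool_pos: [535.1, -76.6, 389.4]
orientation: [[-0.943, 0.332, 0.004], [0.332, 0.943, -0.001], [-0.004, 0.0, -1.0]]
contact_force: [0.2, -0.1, 0.3]
finger_gap: -0.3
grip_force: 0.0
```

```bash
python3 - <<'E'
from h import *
s=r.observe();print(s['contact_force'])
w=[cv2.resize(r.get_image(c)[:,:,::-1],None,fx=2,fy=2) for c in("scene","side")]
cv2.imwrite("pics/c3.png",np.hstack([w[0][180:740,530:930],w[1][180:740,390:790]]))
E
```

```text
[ 0.21585849 -0.07322217  0.33790412]
```

View pics/c3.png

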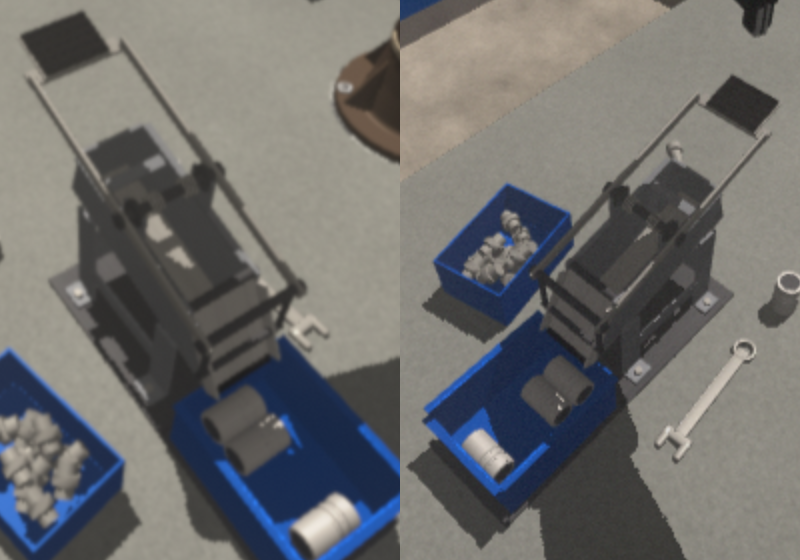

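The lid is shut, all three ferrules lie in the bin, and the hand is clear.

```bash
python3 -c "
from station import r
print(r.sign_off())"
```

```text
the job is handed in; nothing more can be done
None
```

I pressed the pad until all three ferrules had rolled into the blue bin, eased the lid shut, and withdrew the hand. The final pictures show the lid shut, the ferrules in the bin and nothing else moved. The job is handed in at about 9 s of the 38 s allowed; the sign-off returned no verdict.

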